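# Find the worn toggle clamp on the welding jig

## Task

One of the three shut toggle clamps on the welding jig has a worn pivot: find it by rocking the bars gently sideways and feeling for play, and make sure of it by rocking its bar back and forth to both ends of its play, without leaning hard on any bar. Then throw that clamp's red handle right back so that its bar stands fully open, ready to be replaced. Leave the two sound clamps shut and everything else on the bench where it lies.

Things in the scene. Friction and masses are not known exactly. Their poses are not given: they have to be found in the camera images.
- jig: Welding jig on the bench: steel plate 210 (x) by 370 (y) by 15 mm, origin under its centre, x from the handle side to the fence side, z up. Three like toggle clamps with red upright handles stand in a row across it, 115 mm apart, hand-bolted up to 2 mm and 3 degrees off their stations. A fence (top 43 mm above the bench) runs along the far edge; a rest pad (top 27 mm) lies under each bar's tip.
- station_1 (a point): Bar pivot of the clamp at the left (+y) station, 69 mm above the bench. x along the shut bar from pivot to tip, z up. All three clamps, mm from this point: bar 16 wide (y), 15 high, centred on y = z = 0, free from x = 18 to 98; a spindle, nuts 18 across, hangs through it at x = 84 down to z = -39: feel the bar at x = 50 to 65. Lifting or pushing it does not open the clamp.
- station_2 (a point): Bar pivot of the clamp at the middle station, axes as station_1. All three clamps, mm from this point: the handle's red grip is 24 wide (y), 18 thick, centred at x = -8, y = 0, z = 92, and reaches from z = 62 to 122; the bare lever below is 24 wide. The handle leads the bar through a toggle link; up to about 15 N at the grip moves it towards -x and it stays where it is left.
- station_3 (a point): Bar pivot of the clamp at the right (-y) station, axes as station_1. All three clamps, mm from this point: thrown back towards -x, the grip's centre runs, within 1 mm, along an arc of radius 98.5 about x = -2, z = -7 through 0.98 rad, ending near x = -86, z = 41; the grip tilts back 0.94 rad meanwhile, and the bar rises from level to upright (its tip 98 above this point).
- bar_a (a joint): Opening angle (rad) of the bar of clamp a: 0 shut (bar level), 1.55 fully open (bar upright, handle thrown back). Clamps a, b and c are dealt anew to the stations each time; which stands where is not told.
- play_a (a joint): Looseness (rad) of the bar of clamp a, turning sideways about the upright axis through its pivot, from mid-play, plus towards +y: a sound clamp moves 0.003 either way, the worn one 0.07 (4 mm either way, 60 mm out). Grime holds it where it is left: it takes about 2 N at 60 mm to shift it.
- flex_a (a joint): Springy sideways give (rad) of the bar of clamp a under load, on top of its looseness: 18 N m per rad, about 5 N per mm at 60 mm from the pivot. More than about 10 N there (0.033 either way) overstrains it.
- bar_b (a joint): Opening angle (rad) of the bar of clamp b: 0 shut (bar level), 1.55 fully open (bar upright, handle thrown back). Clamps a, b and c are dealt anew to the stations each time; which stands where is not told.
- play_b (a joint): Looseness (rad) of the bar of clamp b, turning sideways about the upright axis through its pivot, from mid-play, plus towards +y: a sound clamp moves 0.003 either way, the worn one 0.07 (4 mm either way, 60 mm out). Grime holds it where it is left: it takes about 2 N at 60 mm to shift it.
- flex_b (a joint): Springy sideways give (rad) of the bar of clamp b under load, on top of its looseness: 18 N m per rad, about 5 N per mm at 60 mm from the pivot. More than about 10 N there (0.033 either way) overstrains it.
- bar_c (a joint): Opening angle (rad) of the bar of clamp c: 0 shut (bar level), 1.55 fully open (bar upright, handle thrown back). Clamps a, b and c are dealt anew to the stations each time; which stands where is not told.
- play_c (a joint): Looseness (rad) of the bar of clamp c, turning sideways about the upright axis through its pivot, from mid-play, plus towards +y: a sound clamp moves 0.003 either way, the worn one 0.07 (4 mm either way, 60 mm out). Grime holds it where it is left: it takes about 2 N at 60 mm to shift it.
- flex_c (a joint): Springy sideways give (rad) of the bar of clamp c under load, on top of its looseness: 18 N m per rad, about 5 N per mm at 60 mm from the pivot. More than about 10 N there (0.033 either way) overstrains it.
- tab: Loose copper backing plate 40 x 50 x 6 mm lying on the jig plate between two bars; origin under its centre. Leave alone.
- magnet_square: Red magnetic welding square, a right triangle of about 130 mm legs, 18 mm high, on the bench left of the jig; origin under its middle. Leave alone.
- tube_offcut: Offcut of 40 x 40 mm square steel tube, 160 mm long, on the bench right of the jig; origin under its centre. Leave alone.
- wire_brush: Wire brush, 240 mm long, on the bench to the far right; origin under its middle. Leave alone.
- chipping_hammer: Hammer, 270 mm long, on the bench to the left; origin under its middle. Leave alone.
- angle_offcut: Offcut of 40 x 40 mm steel angle, 180 mm long, on the bench to the left, far side; origin under its centre. Leave alone.
- g_clamp: Blue G-clamp, 150 mm frame, lying flat on the bench to the right near the robot; origin under its frame. Leave alone.

How it is judged:
On the way, in this order (a step that is already met when the one before it is completed fails the run):
1. the worn clamp's bar, still shut, has been rocked to one side of its play (value of joint bar_b below 0.1 rad and (value of joint play_b above 0.055 rad or value of joint play_b below -0.055 rad)).
2. it has been rocked back through the middle of its play (value of joint bar_b below 0.1 rad and not (value of joint play_b above 0.03 rad or value of joint play_b below -0.03 rad)).
3. it has been rocked to the other side (all of step 1).
4. the worn clamp's handle is thrown right back, its bar fully open (value of joint bar_b above 1.35 rad), for 0.2 s.
At the end, for the whole second after the job is handed in: The worn clamp is released and stays fully open (its bar at least 1.35 rad up from level); both sound clamps are still fully shut (within 0.05 rad) (value of joint bar_b between 1.35 and 1.75 rad and value of joint bar_a between -0.1 and 0.05 rad and value of joint bar_c between -0.1 and 0.05 rad); the robot touches nothing.
It fails at once if the bar of a clamp is strained sideways (more than about 10 N, 60 mm from its pivot) ((value of joint flex_a above 0.033 rad or value of joint flex_a below -0.033 rad) or (value of joint flex_b above 0.033 rad or value of joint flex_b below -0.033 rad) or (value of joint flex_c above 0.033 rad or value of joint flex_c below -0.033 rad)).
It fails at once if a sound clamp is opened (its bar lifted more than 0.15 rad) (value of joint any of bar_a, bar_c above 0.15 rad).
It fails at once if a loose thing on the bench or jig is shifted more than 30 mm (distance of any of tab, magnet_square, tube_offcut, wire_brush, chipping_hammer, angle_offcut, g_clamp from where it was at the start of the episode above 0.03 m).
It also fails if it takes over 72 s, if anything falls off the work surface, if the arm or the gripper's body presses on something with over 40 N, if the wrist force passes 120 N, or if a joint passes its speed limit or range.

## Robot

A 6-joint arm with a two-finger parallel gripper is mounted at the origin on the work surface. World frame = base frame: x ahead of the robot, y to its left, z up, the work surface at z = 0. Lengths are in m, angles in rad, forces in N, time in s.
With the tool pointing down it reaches from about 0.35 to 0.975 m from the base axis. Payload 4.9 kg.
Tool frame: the origin (TCP) lies on the centre line of the jaws, within the pads' length; the fingertips stand ctrl.tcp_to_tips ahead of it and the grasp point (between the pads) lies 3 mm ahead of it (ctrl.tcp_to_tips is the distance from the TCP to the fingertips, in m); z points along the fingers, y is the direction in which the jaws open and shut (so a half turn about z gives the same grasp; the last joint's range is limited). The gripper opens to 85 mm and grips with 20 to 120 N. Pads are 22 mm wide; open, the fingers measure 114 mm over their backs; the gripper's body (76 mm by 85 mm) begins 54 mm behind the grasp point. The pads swing forward as they close: fully open they stand 13 mm farther back than shut.
Start: joints at [-0.119, 0.053, 1.613, -0, 1.476, -0.119], TCP at [0.625, 0, 0.223] pointing down, gripper open.
Joint ranges: [-3.01, 3.01], [-1.01, 2.22], [0.06, 2.58], [-1.02, 4.17], [0.09, 2.62], [-3.14, 3.14]. Speed limits (rad/s): [2.57, 2.57, 3.14, 3.14, 3.14, 3.14].

## Interface

Orientations are given as a rotation vector (axis times angle).
In Python, from station import ctrl, vision gives the robot as it stands.
- The arm moves only by the tool jog_arm, never from a script. Its argument "deltas" is a list of rows, each a list of 7 numbers: the turn, a rotation vector about the tool's x, y, z in rad, then the shift along the tool's x, y, z in cm, then the opening, from 0 (shut) to 1 (fully open). A call has 1 to 12 rows; each row shifts and turns the commanded pose from where the row before left it, along the tool's axes as they then stand; what a row does not reach is not made up. A row lasts 1/12 s, in which the tool goes at most 41.7 mm and 7.16 degrees, less where a joint would pass 70% of its speed; a pose out of reach is approached as far as the arm can. A call with a gripper value outside its range is refused whole. The fingers move at their own pace and stop on an object; "grip_force" is the grip in N (left out, the last holds). Time passes only in rows, so rows that do not move let the fingers close. It gives the time, the measured TCP pose, the force and the opening at its end, in the units of the state.
- ctrl.get_obs(): the state, without advancing time (a new reading comes with each control period).
- vision.get_image(name): name is "scene" or "side" or "wrist"; returns (picture, depth): 400x640x3 uint8, red, green, blue; 400x640 float32, m along the optical axis (not along the pixel's ray), 0 where there is no reading.
- vision.calibration(name): a dict with "fx", "fy", "cx", "cy" (pixels), "rvec" (rotation vector, rad) and "tvec" (3), from world to camera coordinates, as OpenCV has them; the wrist camera has in their place "hand_eye" (4x4, takes a point from camera to tool coordinates, whose origin is the TCP and whose axes are the flange's). Camera axes: x right, y down, z forward; pixel columns grow to the right and rows downward; lengths in m; the calibration is good to about 2 mm. The wrist camera is an equidistant fisheye: a pixel r from the principal point sees the ray r / f radians off the axis. A picture is of the moment at which its call begins: read the wrist's pose just before it. calibration takes no time and is no camera call.
- ctrl.finish_job(): hands the job in, once; it reports no verdict.
The state is a dict: "t": time; "q": joint angles; "dq": joint speeds; "effort": joint torques, N m; "tool_pos": TCP position; "tool_rot": TCP orientation; "contact_force": force on the tool from outside, world axes, zero at the start; "wrist_torque": the same for the moment, N m; "opening": finger opening in m.
Only numpy, scipy, OpenCV 4.12 (cv2) and the standard library are available. Lean on these libraries where they do the work, as an engineer would, in place of code of your own. Each camera call takes 0.05 s, during which the arm holds its last target. There are 200 camera calls.

## Working session

There is one attempt and no reset: what is moved stays moved. The work goes in short steps, Python scripts to look and compute and a tool call to move; the robot and the scene stay as the last step left them, time stands still between calls to the robot, and variables do not carry over. Pictures are saved under pics/ and viewed, about 8 in all and at most 12, crops included, and the job is handed in when it is done.

Besides the shell and the picture viewer there is one more tool, called after "Emit:" in YAML: its name, and indented under it one key for each argument. jog_arm: Moves the arm, as the interface text tells. Its arguments: {"type":"object","properties":{"deltas":{"type":"array"},"grip_force":{"type":"number"}},"required":["deltas"]}

```bash
mkdir -p pics; ls; cat > h.py <<'E'
import numpy as np, cv2, sys
sys.path.insert(0,'.')
from station import ctrl, vision
def cam(n):
    c=vision.calibration(n); K=np.array([[c['fx'],0,c['cx']],[0,c['fy'],c['cy']],[0,0,1.]])
    return K,cv2.Rodrigues(np.array(c['rvec'],float))[0],np.array(c['tvec'],float).ravel()
def world(n,D,u,v,d=None):
    K,R,t=cam(n); d=D[int(v),int(u)] if d is None else d
    return R.T@(np.linalg.inv(K)@[u,v,1]*d-t)
def proj(n,P):
    K,R,t=cam(n); p=K@(R@np.array(P)+t); return p[:2]/p[2]
def cloud(n,D):
    K,R,t=cam(n); v,u=np.mgrid[:400,:640]
    r=np.stack([(u-K[0,2])/K[0,0],(v-K[1,2])/K[1,1],np.ones_like(D)],-1)*D[...,None]
    return (r-t)@R
E
python3 - <<'E'
from h import *
s=ctrl.get_obs(); print(s, ctrl.tcp_to_tips)
for n in ['scene','side']:
    I,D=vision.get_image(n); np.savez(f'{n}.npz',I=I,D=D); cv2.imwrite(f'pics/{n}0.png',I[...,::-1]); print(n,-cam(n)[1].T@cam(n)[2])
E
```

```text
pics
{'t': 0.0, 'q': array([-1.18992993e-01,  5.33631239e-02,  1.61431354e+00, -1.57435498e-05,
        1.47602173e+00, -1.18999639e-01]), 'dq': array([ 0.00062458,  0.00061999,  0.00030401,  0.00055348, -0.0011997 ,
       -0.00049839]), 'effort': array([ 2.70554956e-04, -3.93670499e+01, -3.70175600e+01, -1.62778279e-04,
        6.93513779e-03, -6.06393527e-06]), 'tool_pos': array([6.24343725e-01, 7.87089008e-05, 2.21347496e-01]), 'tool_rot': array([-2.22026837e+00, -2.22028647e+00,  2.06296144e-03]), 'contact_force': array([ 1.18757874, -1.10362357, -0.98065658]), 'wrist_torque': array([-0.00888698,  0.03133319,  0.01149303]), 'opening': 0.08545041520611718} 0.022
scene [ 1.63197387 -0.09696947  1.03599022]
side [0.45407169 1.19164309 1.54939923]
```

View pics/scene0.png

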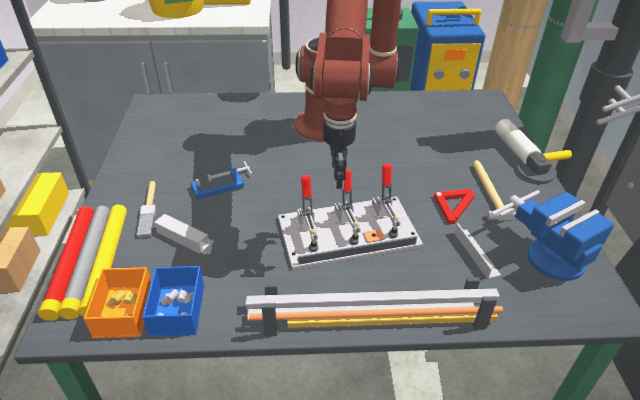

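View pics/side0.png

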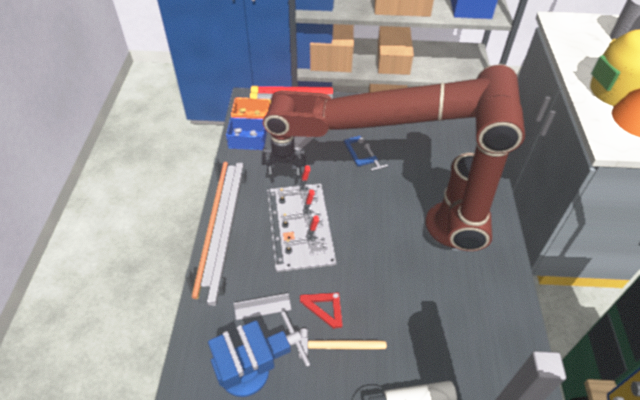

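The scene view (from the far side, facing the robot) shows the jig plate around pixels (280–420, 195–262). Its red grips are at (307,188), (348,182) and (387,177), and the copper tab lies at (374,237) between the middle and left bars. The side view shows the same jig at (270–335, 185–270). Next I'll measure the plate and grips from depth.

```bash
python3 - <<'E'
from h import *
for n in ['scene','side']:
    z=np.load(n+'.npz'); I=z['I'].astype(int); P=cloud(n,z['D'].astype(float)); 
    box=(P[...,0]>.4)&(P[...,0]<1.0)&(abs(P[...,1])<.33)
    pl=box&(abs(P[...,2]-.015)<.005)&(I.min(-1)>110)
    q=P[pl]; r=cv2.minAreaRect(q[:,:2].astype(np.float32)); print(n,pl.sum(),'plate',r,np.median(q[:,2]))
    red=box&(I[...,0]>120)&(I[...,1]<60)&(P[...,2]>.11)&(P[...,2]<.21)
    k,L,st,c=cv2.connectedComponentsWithStats(red.astype(np.uint8))
    for i in range(1,k):
        if st[i,4]>15:
            p=P[L==i]; print('grip',st[i,4],c[i],np.median(p,0).round(4),p.min(0).round(3),p.max(0).round(3))
    dk=box&(P[...,2]>.05)&(P[...,2]<.1)
    # bar tops
    b=box&(abs(P[...,2]-.0765)<.006)
    k,L,st,c=cv2.connectedComponentsWithStats(b.astype(np.uint8))
    for i in range(1,k):
        if st[i,4]>12:
            p=P[L==i]; print('bar',st[i,4],c[i],np.median(p,0).round(4),p.min(0).round(3),p.max(0).round(3))
I=np.load('scene.npz')['I'][160:275,265:435]; cv2.imwrite('pics/c1.png',cv2.resize(I,None,fx=4.6,fy=4.6,interpolation=cv2.INTER_CUBIC)[...,::-1])
E
```

```text
scene 4299 plate ((0.6444063782691956, 0.050573527812957764), (0.43565842509269714, 0.555848240852356), 0.06657233834266663) 0.015001873425848085
grip 146 [386.28082192 175.17808219] [0.5218 0.1457 0.1631] [0.509 0.136 0.131] [0.532 0.157 0.19 ]
grip 105 [347.20952381 182.35238095] [0.5444 0.0361 0.1566] [0.533 0.027 0.131] [0.554 0.045 0.191]
grip 157 [305.61783439 187.14649682] [ 0.5659 -0.0762  0.1631] [ 0.554 -0.089  0.13 ] [ 0.576 -0.065  0.192]
bar 147 [389.23809524 209.21088435] [0.5621 0.1593 0.0762] [0.508 0.128 0.071] [0.623 0.178 0.082]
bar 134 [350.15671642 215.67164179] [0.583  0.0469 0.0763] [0.531 0.017 0.071] [0.642 0.067 0.082]
bar 132 [309.91666667 222.38636364] [ 0.6099 -0.0653  0.0765] [ 0.554 -0.093  0.071] [ 0.667 -0.049  0.082]
bar 29 [482.65517241 308.27586207] [0.9146 0.3201 0.0761] [0.904 0.314 0.071] [0.917 0.329 0.082]
bar 44 [268.63636364 315.81818182] [ 0.9153 -0.1703  0.0766] [ 0.912 -0.183  0.071] [ 0.918 -0.155  0.082]
side 2511 plate ((0.6693430542945862, 0.00542113184928894), (0.6475348472595215, 0.5359367728233337), 89.88331604003906) 0.01556362744004879
bar 113 [293.42477876 190.71681416] [ 0.6021 -0.0613  0.0765] [ 0.552 -0.093  0.071] [ 0.664 -0.044  0.082]
bar 38 [308.60526316 214.21052632] [0.5397 0.0497 0.0757] [0.527 0.013 0.071] [0.552 0.06  0.082]
bar 77 [291.36363636 215.24675325] [0.6024 0.0518 0.0762] [0.559 0.036 0.071] [0.642 0.071 0.082]
bar 123 [300.60162602 240.78861789] [0.5582 0.1636 0.076 ] [0.503 0.128 0.071] [0.62  0.179 0.082]
```

View pics/c1.png

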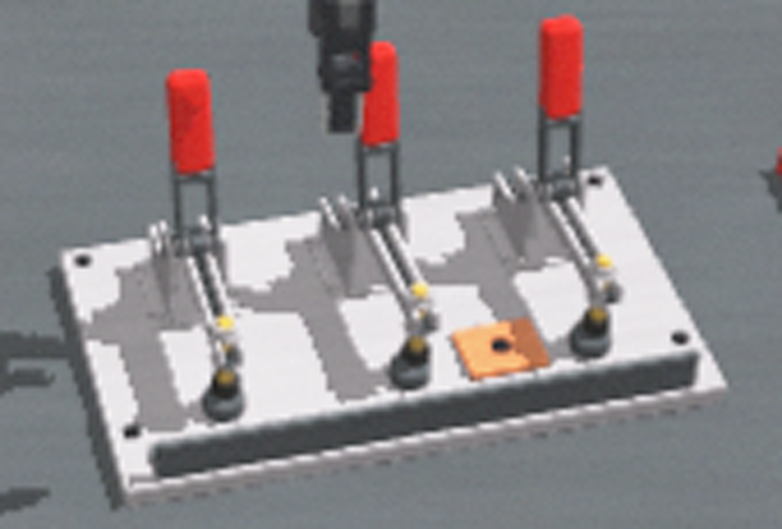

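The crop shows all three clamps shut with their bars running down and right toward the fence, and the jig yawed about +0.2 rad. The tab sits between the middle and left bars at crop (500,345). Next I'll fit the bar lines.

```bash
python3 - <<'E'
from h import *
yaw=np.arctan2(.0441,.2219); ex=np.array([np.cos(yaw),np.sin(yaw)]); ey=np.array([-ex[1],ex[0]])
print('yaw',yaw); print(vision.calibration('wrist'))
G=[(.5218,.1457),(.5444,.0361),(.5659,-.0762)]
for n in ['scene','side']:
    z=np.load(n+'.npz'); P=cloud(n,z['D'].astype(float)).reshape(-1,3)
    for i,g in enumerate(G):
        d=P[:,:2]-g; a=d@ex; b=d@ey
        m=(a>.02)&(a<.105)&(abs(b)<.022)&(abs(P[:,2]-.0765)<.005)
        if m.sum()<6: continue
        f=np.polyfit(a[m],b[m],1)
        print(n,i+1,m.sum(),'a range',a[m].min().round(3),a[m].max().round(3),'b at 60mm',np.polyval(f,.06).round(4),'slope',f[0].round(3),'b rng',b[m].min().round(4),b[m].max().round(4))
    for g in G:
        d=P[:,:2]-g; a=d@ex; b=d@ey
        m=(abs(a)<.03)&(abs(b)<.03)&(P[:,2]>.135)&(P[:,2]<.2)
        if m.sum()>5: print(n,'grip a',np.percentile(a[m],[5,50,95]).round(4),'b',np.percentile(b[m],[5,50,95]).round(4))
    d=P[:,:2]-G[1]; a=d@ex;b=d@ey; m=(P[:,2]>.012)&(P[:,2]<.018)&(abs(a)<.3)&(abs(b)<.3)
    print(n,'plate a',np.percentile(a[m],[.5,99.5]).round(3),'b',np.percentile(b[m],[.5,99.5]).round(3))
E
```

```text
yaw 0.1961819682126659
{'fx': 309.70691628693146, 'fy': 309.70691628693146, 'cx': 316.7800542016724, 'cy': 202.5884036865922, 'hand_eye': array([[ 2.22395025e-05, -9.48639122e-01, -3.16360261e-01,
         8.15127804e-02],
       [ 1.00000000e+00,  1.80460569e-05,  1.61850508e-05,
         6.26038387e-05],
       [-9.64471706e-06, -3.16360261e-01,  9.48639123e-01,
        -1.50251198e-01],
       [ 0.00000000e+00,  0.00000000e+00,  0.00000000e+00,
         1.00000000e+00]])}
scene 1 87 a range 0.02 0.102 b at 60mm 0.0042 slope 0.02 b rng -0.0047 0.0144
scene 2 78 a range 0.022 0.102 b at 60mm 0.0022 slope 0.041 b rng -0.0064 0.0127
scene 3 77 a range 0.023 0.101 b at 60mm 0.0008 slope -0.022 b rng -0.0071 0.0103
scene grip a [-0.0133 -0.0011  0.0068] b [-0.0088 -0.0001  0.0139]
scene grip a [-0.0136 -0.0011  0.0058] b [-0.0092  0.0019  0.0112]
scene grip a [-0.0146 -0.0013  0.0057] b [-0.0098  0.0008  0.0121]
scene plate a [-0.234  0.296] b [-0.287  0.298]
side 1 74 a range 0.021 0.098 b at 60mm 0.0076 slope 0.034 b rng -0.005 0.0181
side 2 64 a range 0.021 0.098 b at 60mm 0.0044 slope 0.083 b rng -0.0063 0.0189
side 3 62 a range 0.021 0.099 b at 60mm 0.0038 slope 0.068 b rng -0.0074 0.0185
side grip a [-0.0166 -0.0055  0.0063] b [-0.0042  0.0114  0.0167]
side grip a [-0.0181 -0.0052  0.0045] b [-0.0072  0.0095  0.0157]
side grip a [-0.0172 -0.0053  0.006 ] b [-0.003   0.0093  0.0184]
side plate a [-0.289  0.291] b [-0.29   0.298]
```

Emit:
jog_arm:
  deltas:
    - [0,0,0.125,0,0,-0.3,1]
    - [0,0,0.125,0,0,-0.3,1]
    - [0,0,0.125,0,0,-0.3,1]
    - [0,0,0.125,0,0,-0.3,1]
    - [0,0,0.125,0,0,-0.3,1]
    - [0,0,0.125,0,0,-0.3,1]
    - [0,0,0.125,0,0,-0.3,1]
    - [0,0,0.125,0,0,-0.3,1]
    - [0,0,0.125,0,0,-0.3,1]
    - [0,0,0.125,0,0,-0.3,1]
    - [0,0,0.125,0,0,0,1]
    - [0,0,0,0,0,0,1]

```text
t: 1.1
tool_pos: [0.6248, 0.0, 0.2522]
tool_rot: [-3.127, -0.304, 0.001]
contact_force: [-0.5, -0.4, 0.3]
opening: 0.0852
```

Emit:
jog_arm:
  deltas:
    - [0,0,0,-0.4,-1.8,0,0.6]
    - [0,0,0,-0.4,-1.8,0,0.6]
    - [0,0,0,-0.5,-1.75,0,0.6]
    - [0,0,0,0,0,0,0.6]
    - [0,0,0,0,0,0,0.6]

```text
t: 1.52
tool_pos: [0.6015, 0.0504, 0.2522]
tool_rot: [3.126, 0.313, -0.001]
contact_force: [0.7, -1.7, -0.6]
opening: 0.0513
```

```bash
cat >> h.py <<'E'
def wproj(P,s):
    c=vision.calibration('wrist'); H=np.array(c['hand_eye']); R=cv2.Rodrigues(np.array(s['tool_rot']))[0]
    p=(np.array(P)-s['tool_pos'])@R; p=(p-H[:3,3])@H[:3,:3]
    r=np.linalg.norm(p[:2]); th=np.arctan2(r,p[2]); return np.array([c['cx'],c['cy']])+c['fx']*th*p[:2]/r
def wray(u,v,s,z):
    c=vision.calibration('wrist'); H=np.array(c['hand_eye']); R=cv2.Rodrigues(np.array(s['tool_rot']))[0]
    d=np.array([u-c['cx'],v-c['cy']]); r=np.linalg.norm(d); th=r/c['fx']
    k=np.r_[np.sin(th)*d/r,np.cos(th)]; k=R@(H[:3,:3]@k); o=s['tool_pos']+R@H[:3,3]
    return o+k*(z-o[2])/k[2]
E
python3 - <<'E'
from h import *
s=ctrl.get_obs(); print(s); I,D=vision.get_image('wrist'); np.savez('w1.npz',I=I,**{k:s[k] for k in('tool_pos','tool_rot')})
cv2.imwrite('pics/w1.png',cv2.resize(I,None,fx=1.25,fy=1.25)[...,::-1])
E
```

```text
{'t': 1.5167, 'q': array([-3.94833575e-02, -1.32901954e-02,  1.63060568e+00, -3.47961408e-04,
        1.52472879e+00,  1.33192225e+00]), 'dq': array([-0.0218004 ,  0.01086053, -0.01318494, -0.00348776, -0.00358841,
        0.0091504 ]), 'effort': array([ 7.59241171e-01, -3.71912205e+01, -3.72565019e+01,  7.51134963e-02,
        4.31554019e-02,  8.85116315e-03]), 'tool_pos': array([0.6014511 , 0.05039796, 0.25220412]), 'tool_rot': array([ 3.12571039e+00,  3.12680771e-01, -7.78228454e-04]), 'contact_force': array([ 0.65134546, -1.66886301, -0.57832216]), 'wrist_torque': array([-0.0242145 , -0.00795585, -0.02526071]), 'opening': 0.05125142990962317}
```

View pics/w1.png

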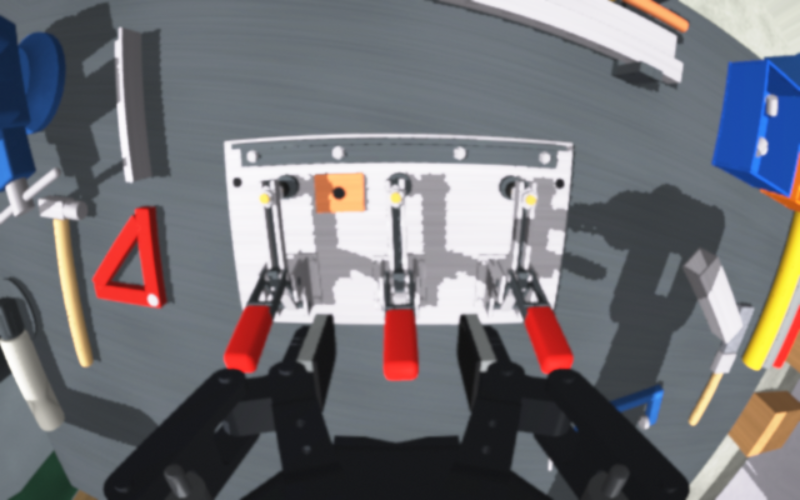

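The wrist view shows the whole jig, with yellow spindle tops at about (265,198), (396,198) and (530,200) in the ×1.25 picture. The bars run down from them and the tab is at (340,192). I'll enlarge the bars to measure them.

```bash
python3 - <<'E'
from h import *
I=np.load('w1.npz')['I'][130:255,185:460]; cv2.imwrite('pics/c2.png',cv2.resize(I,None,fx=2.9,fy=2.9,interpolation=cv2.INTER_CUBIC)[...,::-1])
E
```

```text
(no output)
```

View pics/c2.png

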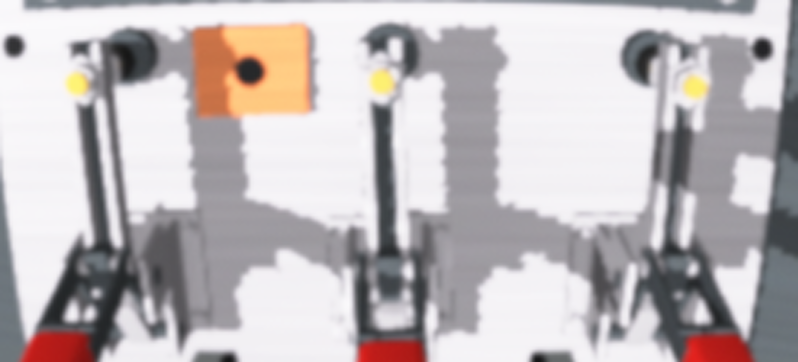

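The crop shows each bar as two light flanges around a dark slot. The slot centres near mid-bar are at about crop (90,140), (383,140) and (682,140), and the spindle tops are at (77,83), (382,82) and (694,87).

```bash
python3 - <<'E'
from h import *
w=np.load('w1.npz'); s={k:w[k] for k in('tool_pos','tool_rot')}
yaw=.196; ex=np.array([np.cos(yaw),np.sin(yaw)]); ey=np.array([-ex[1],ex[0]])
G=np.array([(.5218,.1457),(.5444,.0361),(.5659,-.0762)])
R=cv2.Rodrigues(s['tool_rot'])[0]; print('tool x yaw',np.arctan2(R[1,0],R[0,0]))
for g,pts in zip(G,[[(77,83),(90,140),(98,215)],[(382,82),(383,140),(388,235)],[(694,87),(682,140),(674,215)]]):
    for u,v in pts:
        p=wray(185+u/2.9,130+v/2.9,s,.0765); d=p[:2]-g; print((u,v),p.round(4),'a',(d@ex).round(4),'b',(d@ey).round(4))
E
```

```text
tool x yaw 0.19940676201172366
(77, 83) [0.6019 0.1694 0.0765] a 0.0832 b 0.0077
(90, 140) [0.5805 0.1615 0.0765] a 0.0606 b 0.0041
(98, 215) [0.5505 0.1551 0.0765] a 0.03 b 0.0036
(382, 82) [0.6234 0.055  0.0765] a 0.0812 b 0.0031
(383, 140) [0.6019 0.0503 0.0765] a 0.0592 b 0.0027
(388, 235) [0.5653 0.0409 0.0765] a 0.0215 b 0.0006
(694, 87) [ 0.6472 -0.0621  0.0765] a 0.0825 b -0.002
(682, 140) [ 0.6259 -0.0632  0.0765] a 0.0614 b 0.0011
(674, 215) [ 0.5958 -0.069   0.0765] a 0.0307 b 0.0013
```

Emit:
jog_arm:
  deltas:
    - [0,0,0,0,0,3,0.4]
    - [0,0,0,0,0,3,0.4]
    - [0,0,0,0,0,3,0.4]
    - [0,0,0,0,0,3,0.4]
    - [0,0,0,0,0,2,0.4]
    - [0,0,0,0,0,2,0.4]
    - [0,0,0,0,0,1.6,0.4]
    - [0,0,0,0,0,0,0.4]
    - [0,0,0,0,0,0,0.4]
    - [0,0,0,0,0,0,0.4]

```text
t: 2.4
tool_pos: [0.6028, 0.0494, 0.0778]
tool_rot: [3.126, 0.307, 0.003]
contact_force: [0.4, 0.1, 0.3]
opening: 0.0346
```

Emit:
jog_arm:
  deltas:
    - [0,0,0,0,-0.2,0,0.4]
    - [0,0,0,0,-0.2,0,0.4]
    - [0,0,0,0,-0.1,0,0.4]
    - [0,0,0,0,0,0,0.4]
    - [0,0,0,0,0,0,0.4]
    - [0,0,0,0,0,0,0.4]

```text
t: 2.9
tool_pos: [0.6009, 0.0549, 0.0768]
tool_rot: [3.126, 0.307, 0.001]
contact_force: [-0.1, 0.4, -0.0]
opening: 0.0343
```

Emit:
jog_arm:
  deltas:
    - [0,0,0,0,-0.1,0,0.4]
    - [0,0,0,0,-0.1,0,0.4]
    - [0,0,0,0,0,0,0.4]
    - [0,0,0,0,0,0,0.4]

```text
t: 3.23
tool_pos: [0.6004, 0.0569, 0.0765]
tool_rot: [-3.127, -0.307, 0.0]
contact_force: [0.7, -0.2, 0.7]
opening: 0.0344
```

Emit:
jog_arm:
  deltas:
    - [0,0,0,0,-0.1,0,0.4]
    - [0,0,0,0,0,0,0.4]
    - [0,0,0,0,0,0,0.4]

```text
t: 3.48
tool_pos: [0.6003, 0.0578, 0.0766]
tool_rot: [-3.127, -0.307, 0.0]
contact_force: [-0.2, 0.5, 0.2]
opening: 0.0344
```

Emit:
jog_arm:
  deltas:
    - [0,0,0,0,-0.1,0,0.4]
    - [0,0,0,0,0,0,0.4]
    - [0,0,0,0,0,0,0.4]

```text
t: 3.73
tool_pos: [0.6001, 0.0588, 0.0766]
tool_rot: [-3.127, -0.307, 0.0]
contact_force: [-0.1, -0.3, -0.3]
opening: 0.034
```

Emit:
jog_arm:
  deltas:
    - [0,0,0,0,-0.05,0,0.4]
    - [0,0,0,0,0,0,0.4]
    - [0,0,0,0,0,0,0.4]

```text
t: 3.98
tool_pos: [0.6, 0.0593, 0.0766]
tool_rot: [3.127, 0.307, -0.0]
contact_force: [0.0, -0.5, 0.5]
opening: 0.0344
```

Emit:
jog_arm:
  deltas:
    - [0,0,0,0,-0.1,0,0.4]
    - [0,0,0,0,0,0,0.4]
    - [0,0,0,0,0,0,0.4]

```text
t: 4.23
tool_pos: [0.5998, 0.0603, 0.0766]
tool_rot: [-3.127, -0.307, -0.0]
contact_force: [0.1, 0.2, -0.1]
opening: 0.0341
```

Emit:
jog_arm:
  deltas:
    - [0,0,0,0,-0.1,0,0.4]
    - [0,0,0,0,0,0,0.4]
    - [0,0,0,0,0,0,0.4]

```text
t: 4.48
tool_pos: [0.5996, 0.0613, 0.0766]
tool_rot: [-3.127, -0.307, 0.0]
contact_force: [0.2, -0.4, -0.3]
opening: 0.0342
```

Emit:
jog_arm:
  deltas:
    - [0,0,0,0,-0.1,0,0.4]
    - [0,0,0,0,0,0,0.4]
    - [0,0,0,0,0,0,0.4]

```text
t: 4.73
tool_pos: [0.5994, 0.0623, 0.0766]
tool_rot: [-3.127, -0.307, 0.0]
contact_force: [0.1, 1.0, 0.7]
opening: 0.0344
```

```bash
python3 - <<'E'
from h import *
s=ctrl.get_obs(); print(s['contact_force'],s['wrist_torque']); I,D=vision.get_image('wrist')
I=I[110:400,180:460]; cv2.imwrite('pics/w2.png',cv2.resize(I,None,fx=2.05,fy=2.05,interpolation=cv2.INTER_CUBIC)[...,::-1])
E
```

```text
[0.09445247 1.00447148 0.70393815] [-0.03180219  0.00323511 -0.01802591]
```

View pics/w2.png

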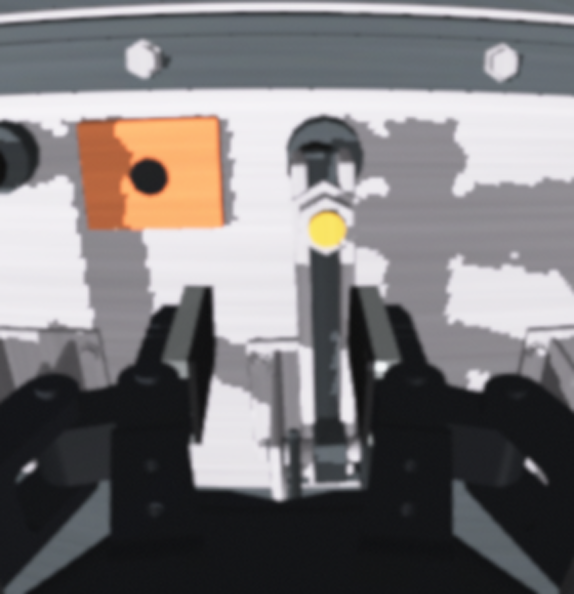

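The right finger's pad, at (355,340), is just about at the bar's −y side at (350,300). The bar still looks straight, so contact is imminent.

Emit:
jog_arm:
  deltas:
    - [0,0,0,0,-0.05,0,0.4]
    - [0,0,0,0,0,0,0.4]
    - [0,0,0,0,0,0,0.4]

```text
t: 5.03
tool_pos: [0.5993, 0.0627, 0.0766]
tool_rot: [3.127, 0.307, 0.0]
contact_force: [-0.6, 0.0, 0.9]
opening: 0.0343
```

Emit:
jog_arm:
  deltas:
    - [0,0,0,0,-0.05,0,0.4]
    - [0,0,0,0,0,0,0.4]
    - [0,0,0,0,0,0,0.4]

```text
t: 5.28
tool_pos: [0.5992, 0.0632, 0.0766]
tool_rot: [3.127, 0.307, -0.0]
contact_force: [0.8, 0.3, -0.0]
opening: 0.0339
```

Emit:
jog_arm:
  deltas:
    - [0,0,0,0,-0.05,0,0.4]
    - [0,0,0,0,0,0,0.4]
    - [0,0,0,0,0,0,0.4]

```text
t: 5.53
tool_pos: [0.5991, 0.0637, 0.0766]
tool_rot: [-3.127, -0.307, 0.0]
contact_force: [0.2, -0.8, -0.6]
opening: 0.0343
```

Emit:
jog_arm:
  deltas:
    - [0,0,0,0,-0.05,0,0.4]
    - [0,0,0,0,0,0,0.4]
    - [0,0,0,0,0,0,0.4]

```text
t: 5.78
tool_pos: [0.599, 0.0642, 0.0766]
tool_rot: [3.127, 0.307, 0.0]
contact_force: [0.0, -0.1, -0.0]
opening: 0.0344
```

Emit:
jog_arm:
  deltas:
    - [0,0,0,0,-0.05,0,0.4]
    - [0,0,0,0,0,0,0.4]
    - [0,0,0,0,0,0,0.4]

```text
t: 6.03
tool_pos: [0.5989, 0.0647, 0.0766]
tool_rot: [-3.127, -0.307, -0.0]
contact_force: [0.4, 0.2, 0.7]
opening: 0.0342
```

Emit:
jog_arm:
  deltas:
    - [0,0,0,0,-0.05,0,0.4]
    - [0,0,0,0,0,0,0.4]
    - [0,0,0,0,0,0,0.4]

```text
t: 6.28
tool_pos: [0.5988, 0.0652, 0.0766]
tool_rot: [-3.127, -0.307, -0.0]
contact_force: [-0.0, 0.7, -0.4]
opening: 0.034
```

```bash
python3 - <<'E'
from h import *
s=ctrl.get_obs(); I,D=vision.get_image('wrist'); np.savez('w3.npz',I=I,**{k:s[k] for k in('tool_pos','tool_rot')})
I=I[110:400,180:460]; cv2.imwrite('pics/w3.png',cv2.resize(I,None,fx=2.05,fy=2.05,interpolation=cv2.INTER_CUBIC)[...,::-1])
E
```

```text
(no output)
```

View pics/w3.png

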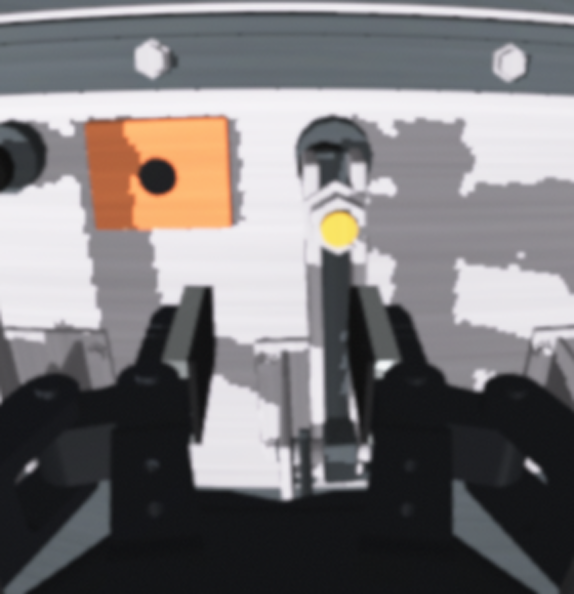

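The finger's pad (tip at (350,290)) now overlaps the bar in the image, and the bar shows no swing. So the pad may be passing above the bar. I'll check heights with the wrist depth before going on.

```bash
python3 - <<'E'
from h import *
s=ctrl.get_obs(); I,D=vision.get_image('wrist'); c=vision.calibration('wrist'); H=np.array(c['hand_eye']); R=cv2.Rodrigues(s['tool_rot'])[0]
for X,Y in [(345,280),(353,292),(358,300),(370,330),(378,360),(365,275),(312,280),(340,270),(200,295),(210,292),(360,200),(420,200)]:
    u,v=180+X/2.05,110+Y/2.05; d=np.array([u-c['cx'],v-c['cy']]); r=np.linalg.norm(d); th=r/c['fx']
    k=np.r_[np.sin(th)*d/r,np.cos(th)]; z=D[int(v),int(u)]; p=k*z/k[2]; t=H[:3,:3]@p+H[:3,3]; print((X,Y),z.round(3),'tool',t.round(4),'world',(s['tool_pos']+R@t).round(4))
for z in (.005,.01,.015,.022): print(z,[((wproj(s['tool_pos']+R@np.array([11e-3,y,z]),s)-[180,110])*2.05).round(0) for y in(-.0172,.0172)])
E
```

```text
(345, 280) 0.179 tool [0.0005 0.0181 0.0113] world [0.6028 0.0475 0.0653]
(353, 292) 0.151 tool [ 0.0104  0.0172 -0.015 ] world [0.6123 0.0503 0.0916]
(358, 300) 0.145 tool [ 0.011   0.0178 -0.0204] world [0.6131 0.0499 0.097 ]
(370, 330) 0.133 tool [ 0.0107  0.019  -0.0335] world [0.613  0.0487 0.1101]
(378, 360) 0.122 tool [ 0.0108  0.0191 -0.0454] world [0.6132 0.0486 0.122 ]
(365, 275) 0.236 tool [-0.0236  0.0316  0.0634] world [0.5818 0.0296 0.0132]
(312, 280) 0.167 tool [0.0059 0.0081 0.0005] world [0.6062 0.0583 0.0761]
(340, 270) 0.178 tool [0.0037 0.0166 0.0113] world [0.6056 0.0496 0.0653]
(200, 295) 0.148 tool [ 0.0107 -0.0193 -0.0172] world [0.6056 0.0862 0.0938]
(210, 292) 0.151 tool [ 0.0104 -0.0172 -0.015 ] world [0.6056 0.084  0.0916]
(360, 200) 0.158 tool [ 0.0289  0.0197 -0.001 ] world [0.631  0.0515 0.0776]
(420, 200) 0.225 tool [0.0068 0.0501 0.0619] world [0.6152 0.0174 0.0147]
0.005 [array([217., 255.]), array([345., 255.])]
0.01 [array([219., 248.]), array([344., 248.])]
0.015 [array([220., 241.]), array([342., 241.])]
0.022 [array([223., 232.]), array([340., 232.])]
```

The depth puts the visible pad tips at world z ≈ 0.09, above the bar top at 0.076, so nothing has been touched yet. I'll cross-check with the scene camera.

```bash
python3 - <<'E'
from h import *
s=ctrl.get_obs(); I,D=vision.get_image('scene'); P=cloud('scene',D.astype(float)); R=cv2.Rodrigues(s['tool_rot'])[0]
T=(P-s['tool_pos'])@R
for sg in (-1,1):
    m=(abs(T[...,0])<.02)&(T[...,1]*sg>.012)&(T[...,1]*sg<.045)&(T[...,2]<.03)&(T[...,2]>-.08)
    z=T[m][:,2]; print(sg,m.sum(),np.histogram(z,np.arange(-.08,.031,.01)), I[m].mean(0))
    q=T[m]; q=q[np.argsort(-q[:,2])][:8]; print(q.round(3))
K=[int(x) for x in proj('scene',s['tool_pos'])]; print(K)
c=I[K[1]-45:K[1]+45,K[0]-60:K[0]+60]; cv2.imwrite('pics/s2.png',cv2.resize(c,None,fx=6,fy=6,interpolation=cv2.INTER_CUBIC)[...,::-1])
E
```

```text
-1 166 (array([21, 40, 30, 18, 22, 21, 14,  0,  0,  0,  0]), array([-8.00000000e-02, -7.00000000e-02, -6.00000000e-02, -5.00000000e-02,
       -4.00000000e-02, -3.00000000e-02, -2.00000000e-02, -1.00000000e-02,
       -4.16333634e-17,  1.00000000e-02,  2.00000000e-02,  3.00000000e-02])) [64.40963855 65.22289157 67.22289157]
[[ 0.003 -0.018 -0.01 ]
 [ 0.009 -0.025 -0.011]
 [-0.004 -0.017 -0.012]
 [ 0.001 -0.019 -0.012]
 [-0.006 -0.018 -0.014]
 [ 0.012 -0.021 -0.014]
 [ 0.013 -0.018 -0.015]
 [ 0.01  -0.018 -0.017]]
1 201 (array([33, 44, 25, 18, 15, 19, 10,  4, 23, 10,  0]), array([-8.00000000e-02, -7.00000000e-02, -6.00000000e-02, -5.00000000e-02,
       -4.00000000e-02, -3.00000000e-02, -2.00000000e-02, -1.00000000e-02,
       -4.16333634e-17,  1.00000000e-02,  2.00000000e-02,  3.00000000e-02])) [82.57711443 82.92039801 85.16915423]
[[ 0.006  0.021  0.016]
 [-0.002  0.022  0.016]
 [-0.014  0.021  0.015]
 [-0.018  0.023  0.014]
 [-0.009  0.022  0.014]
 [-0.009  0.014  0.013]
 [-0.003  0.022  0.013]
 [ 0.015  0.021  0.011]]
[358, 218]
```

View pics/s2.png

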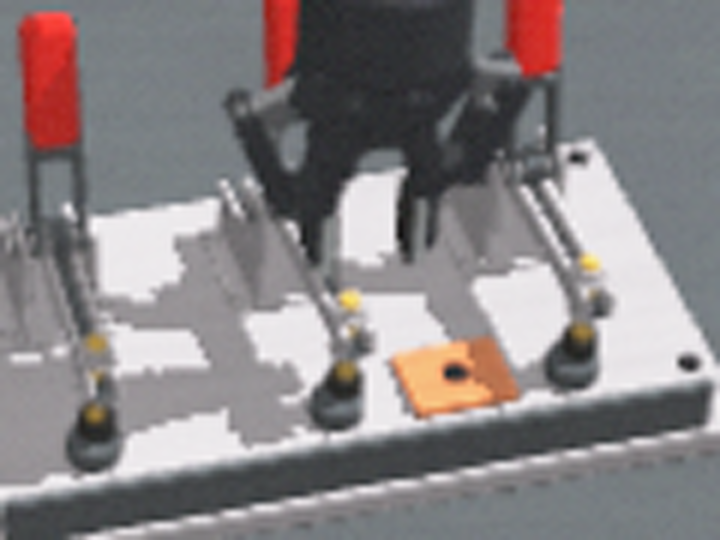

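Both cameras agree that the fingertips really stand about 11 mm behind the reported TCP at this opening, so they passed above the bar untouched. I'll centre over the bar again and go about 28 mm lower.

Emit:
jog_arm:
  deltas:
    - [0,0,0,0,0.5,0,0.4]
    - [0,0,0,0,0.5,0,0.4]
    - [0,0,0,0,0.5,0,0.4]
    - [0,0,0,0,0.1,0,0.4]
    - [0,0,0,0,0,0,0.4]
    - [0,0,0,0,0,0,0.4]
    - [0,0,0,0,0,0.7,0.4]
    - [0,0,0,0,0,0.7,0.4]
    - [0,0,0,0,0,0.7,0.4]
    - [0,0,0,0,0,0.7,0.4]
    - [0,0,0,0,0,0,0.4]
    - [0,0,0,0,0,0,0.4]

```text
t: 7.43
tool_pos: [0.6011, 0.0496, 0.0474]
tool_rot: [-3.126, -0.307, 0.003]
contact_force: [-0.3, 0.9, -0.5]
opening: 0.034
```

Emit:
jog_arm:
  deltas:
    - [0,0,0,0,-0.2,0,0.4]
    - [0,0,0,0,-0.2,0,0.4]
    - [0,0,0,0,-0.1,0,0.4]
    - [0,0,0,0,0,0,0.4]
    - [0,0,0,0,0,0,0.4]
    - [0,0,0,0,0,0,0.4]

```text
t: 7.93
tool_pos: [0.6011, 0.0544, 0.0488]
tool_rot: [3.126, 0.307, 0.001]
contact_force: [0.6, -0.3, -0.9]
opening: 0.0338
```

Emit:
jog_arm:
  deltas:
    - [0,0,0,0,-0.1,0,0.4]
    - [0,0,0,0,-0.1,0,0.4]
    - [0,0,0,0,0,0,0.4]
    - [0,0,0,0,0,0,0.4]

```text
t: 8.27
tool_pos: [0.6005, 0.0564, 0.0486]
tool_rot: [3.127, 0.307, -0.0]
contact_force: [0.2, -0.7, 0.7]
opening: 0.0341
```

Emit:
jog_arm:
  deltas:
    - [0,0,0,0,-0.1,0,0.4]
    - [0,0,0,0,0,0,0.4]
    - [0,0,0,0,0,0,0.4]

```text
t: 8.52
tool_pos: [0.6003, 0.0574, 0.0486]
tool_rot: [-3.127, -0.307, 0.0]
contact_force: [0.4, -0.1, -1.0]
opening: 0.0342
```

Emit:
jog_arm:
  deltas:
    - [0,0,0,0,-0.08,0,0.4]
    - [0,0,0,0,0,0,0.4]
    - [0,0,0,0,0,0,0.4]

```text
t: 8.77
tool_pos: [0.6002, 0.0581, 0.0486]
tool_rot: [-3.127, -0.307, 0.0]
contact_force: [0.2, 0.3, 0.2]
opening: 0.034
```

Emit:
jog_arm:
  deltas:
    - [0,0,0,0,-0.08,0,0.4]
    - [0,0,0,0,0,0,0.4]
    - [0,0,0,0,0,0,0.4]

```text
t: 9.02
tool_pos: [0.6001, 0.0589, 0.0486]
tool_rot: [3.126, 0.307, 0.0]
contact_force: [-0.7, -0.5, -0.0]
opening: 0.0341
```

Emit:
jog_arm:
  deltas:
    - [0,0,0,0,-0.08,0,0.4]
    - [0,0,0,0,0,0,0.4]
    - [0,0,0,0,0,0,0.4]

```text
t: 9.27
tool_pos: [0.6, 0.0593, 0.0487]
tool_rot: [3.126, 0.307, 0.0]
contact_force: [0.7, -1.8, -0.5]
opening: 0.0345
```

Emit:
jog_arm:
  deltas:
    - [0,0,0,0,-0.06,0,0.4]
    - [0,0,0,0,0,0,0.4]
    - [0,0,0,0,0,0,0.4]

```text
t: 9.52
tool_pos: [0.5999, 0.0601, 0.0487]
tool_rot: [3.126, 0.307, 0.001]
contact_force: [1.4, -2.5, -0.6]
opening: 0.0344
```

Emit:
jog_arm:
  deltas:
    - [0,0,0,0,-0.05,0,0.4]
    - [0,0,0,0,0,0,0.4]
    - [0,0,0,0,0,0,0.4]

```text
t: 9.77
tool_pos: [0.5998, 0.0607, 0.0487]
tool_rot: [3.126, 0.307, 0.001]
contact_force: [1.5, -2.9, 0.7]
opening: 0.0344
```

Emit:
jog_arm:
  deltas:
    - [0,0,0,0,-0.05,0,0.4]
    - [0,0,0,0,0,0,0.4]
    - [0,0,0,0,0,0,0.4]

```text
t: 10.02
tool_pos: [0.5998, 0.0613, 0.0487]
tool_rot: [-3.127, -0.307, -0.001]
contact_force: [2.4, -2.2, -0.7]
opening: 0.0338
```

Emit:
jog_arm:
  deltas:
    - [0,0,0,0,-0.05,0,0.4]
    - [0,0,0,0,0,0,0.4]
    - [0,0,0,0,0,0,0.4]

```text
t: 10.27
tool_pos: [0.5996, 0.0618, 0.0487]
tool_rot: [-3.127, -0.307, -0.001]
contact_force: [1.2, -2.5, -0.5]
opening: 0.0341
```

The force holds at about 2.5 N over 2.5 mm of travel, so the middle clamp has play. I'll carry on to the end stop in small steps.

Emit:
jog_arm:
  deltas:
    - [0,0,0,0,-0.05,0,0.4]
    - [0,0,0,0,0,0,0.4]
    - [0,0,0,0,0,0,0.4]

```text
t: 10.52
tool_pos: [0.5996, 0.0623, 0.0487]
tool_rot: [-3.127, -0.307, -0.001]
contact_force: [2.8, -2.0, -0.3]
opening: 0.0338
```

Emit:
jog_arm:
  deltas:
    - [0,0,0,0,-0.05,0,0.4]
    - [0,0,0,0,0,0,0.4]
    - [0,0,0,0,0,0,0.4]

```text
t: 10.77
tool_pos: [0.5995, 0.0627, 0.0487]
tool_rot: [3.126, 0.307, 0.001]
contact_force: [2.8, -1.8, 0.2]
opening: 0.034
```

Emit:
jog_arm:
  deltas:
    - [0,0,0,0,-0.05,0,0.4]
    - [0,0,0,0,0,0,0.4]
    - [0,0,0,0,0,0,0.4]

```text
t: 11.02
tool_pos: [0.5994, 0.063, 0.0487]
tool_rot: [3.126, 0.307, 0.001]
contact_force: [3.8, -3.3, -0.2]
opening: 0.0342
```

Emit:
jog_arm:
  deltas:
    - [0,0,0,0,-0.05,0,0.4]
    - [0,0,0,0,0,0,0.4]
    - [0,0,0,0,0,0,0.4]

```text
t: 11.27
tool_pos: [0.5994, 0.0633, 0.0487]
tool_rot: [3.126, 0.307, 0.001]
contact_force: [3.0, -4.0, -1.0]
opening: 0.0346
```

Emit:
jog_arm:
  deltas:
    - [0,0,0,0,-0.04,0,0.4]
    - [0,0,0,0,0,0,0.4]
    - [0,0,0,0,0,0,0.4]

```text
t: 11.52
tool_pos: [0.5993, 0.0635, 0.0487]
tool_rot: [3.125, 0.307, 0.001]
contact_force: [4.1, -5.0, -0.2]
opening: 0.0345
```

End stop on the +y side is reached, with force rising to about 6 N. Now back the other way.

Emit:
jog_arm:
  deltas:
    - [0,0,0,0,0.2,0,0.4]
    - [0,0,0,0,0.3,0,0.4]
    - [0,0,0,0,0.3,0,0.4]
    - [0,0,0,0,0.3,0,0.4]
    - [0,0,0,0,0.2,0,0.4]
    - [0,0,0,0,0.2,0,0.4]
    - [0,0,0,0,0,0,0.4]
    - [0,0,0,0,0,0,0.4]
    - [0,0,0,0,0,0,0.4]

```text
t: 12.27
tool_pos: [0.6019, 0.0494, 0.0486]
tool_rot: [-3.126, -0.307, 0.0]
contact_force: [0.0, -0.1, 0.0]
opening: 0.034
```

Emit:
jog_arm:
  deltas:
    - [0,0,0,0,0.1,0,0.4]
    - [0,0,0,0,0.1,0,0.4]
    - [0,0,0,0,0.1,0,0.4]
    - [0,0,0,0,0.1,0,0.4]
    - [0,0,0,0,0,0,0.4]
    - [0,0,0,0,0,0,0.4]
    - [0,0,0,0,0,0,0.4]

```text
t: 12.85
tool_pos: [0.6028, 0.0457, 0.0487]
tool_rot: [-3.126, -0.307, -0.001]
contact_force: [0.3, 2.6, -0.2]
opening: 0.0338
```

Emit:
jog_arm:
  deltas:
    - [0,0,0,0,0.1,0,0.4]
    - [0,0,0,0,0.1,0,0.4]
    - [0,0,0,0,0,0,0.4]
    - [0,0,0,0,0,0,0.4]
    - [0,0,0,0,0,0,0.4]

```text
t: 13.27
tool_pos: [0.6032, 0.0435, 0.0487]
tool_rot: [3.127, 0.307, 0.0]
contact_force: [1.6, 3.1, -0.5]
opening: 0.0338
```

Emit:
jog_arm:
  deltas:
    - [0,0,0,0,0.1,0,0.4]
    - [0,0,0,0,0.1,0,0.4]
    - [0,0,0,0,0.1,0,0.4]
    - [0,0,0,0,0,0,0.4]
    - [0,0,0,0,0,0,0.4]
    - [0,0,0,0,0,0,0.4]

```text
t: 13.77
tool_pos: [0.6037, 0.0404, 0.0486]
tool_rot: [3.126, 0.307, -0.0]
contact_force: [0.9, 2.0, -0.1]
opening: 0.034
```

Emit:
jog_arm:
  deltas:
    - [0,0,0,0,0.1,0,0.4]
    - [0,0,0,0,0,0,0.4]
    - [0,0,0,0,0,0,0.4]

```text
t: 14.02
tool_pos: [0.6039, 0.0395, 0.0486]
tool_rot: [3.127, 0.307, 0.0]
contact_force: [1.3, 2.2, 0.4]
opening: 0.0339
```

Emit:
jog_arm:
  deltas:
    - [0,0,0,0,0.06,0,0.4]
    - [0,0,0,0,0,0,0.4]
    - [0,0,0,0,0,0,0.4]

```text
t: 14.27
tool_pos: [0.604, 0.039, 0.0486]
tool_rot: [-3.127, -0.307, -0.0]
contact_force: [1.5, 2.2, 0.5]
opening: 0.0338
```

Emit:
jog_arm:
  deltas:
    - [0,0,0,0,0.1,0,0.4]
    - [0,0,0,0,0,0,0.4]
    - [0,0,0,0,0,0,0.4]

```text
t: 14.52
tool_pos: [0.6043, 0.0381, 0.0486]
tool_rot: [-3.126, -0.307, -0.0]
contact_force: [1.2, 2.7, -0.1]
opening: 0.0342
```

Emit:
jog_arm:
  deltas:
    - [0,0,0,0,0.05,0,0.4]
    - [0,0,0,0,0,0,0.4]
    - [0,0,0,0,0,0,0.4]

```text
t: 14.77
tool_pos: [0.6044, 0.0376, 0.0486]
tool_rot: [-3.126, -0.307, -0.0]
contact_force: [1.2, 3.4, -0.6]
opening: 0.0341
```

Emit:
jog_arm:
  deltas:
    - [0,0,0,0,0.05,0,0.4]
    - [0,0,0,0,0,0,0.4]
    - [0,0,0,0,0,0,0.4]

```text
t: 15.02
tool_pos: [0.6045, 0.037, 0.0487]
tool_rot: [-3.127, -0.307, -0.0]
contact_force: [1.7, 3.2, -0.4]
opening: 0.0343
```

Emit:
jog_arm:
  deltas:
    - [0,0,0,0,0.05,0,0.4]
    - [0,0,0,0,0,0,0.4]
    - [0,0,0,0,0,0,0.4]

```text
t: 15.27
tool_pos: [0.6045, 0.0366, 0.0486]
tool_rot: [-3.126, -0.307, -0.0]
contact_force: [2.8, 4.1, -0.5]
opening: 0.0339
```

Emit:
jog_arm:
  deltas:
    - [0,0,0,0,0.04,0,0.4]
    - [0,0,0,0,0,0,0.4]
    - [0,0,0,0,0,0,0.4]

```text
t: 15.52
tool_pos: [0.6046, 0.0364, 0.0486]
tool_rot: [-3.126, -0.307, -0.0]
contact_force: [1.9, 5.0, 0.4]
opening: 0.034
```

Both ends of the play are confirmed: about 8 mm of free travel at 2–3 N, with stops at either end. I'll back off, lift and go over the middle handle.

Emit:
jog_arm:
  deltas:
    - [0,0,0,0,-0.3,0,0.4]
    - [0,0,0,0,-0.3,0,0.4]
    - [0,0,0,0,-0.3,0,0.4]
    - [0,0,0,0,0,0,0.4]
    - [0,0,0,0,0,-1,0.4]
    - [0,0,0,0,0,-2,0.4]
    - [0,0,0,0,0,-3,0.6]
    - [0,0,0,0,0,-3,0.7]
    - [0,0,0,0,0,-3,0.7]
    - [0,0,0,0,0,-3,0.7]
    - [0,0,0,0,0,-3,0.7]
    - [0,0,0,0,0,-1,0.7]

```text
t: 16.52
tool_pos: [0.605, 0.0446, 0.2457]
tool_rot: [3.125, 0.307, 0.014]
contact_force: [0.4, -0.6, 0.6]
opening: 0.0597
```

Emit:
jog_arm:
  deltas:
    - [0,0,0,-1.5,-0.1,0,0.7]
    - [0,0,0,-2,-0.1,0,0.7]
    - [0,0,0,-2,-0.1,0,0.7]
    - [0,0,0,-1.2,0,0,0.7]
    - [0,0,0,0,0,0,0.7]
    - [0,0,0,0,0,0,0.7]
    - [0,0,0,0,0,0,0.7]

```text
t: 17.1
tool_pos: [0.5368, 0.0348, 0.2385]
tool_rot: [3.126, 0.307, 0.0]
contact_force: [-0.2, 0.2, 1.5]
opening: 0.0596
```

```bash
python3 - <<'E'
from h import *
s=ctrl.get_obs(); print(s['t'],s['q'].round(3),s['tool_pos'],s['tool_rot'],s['opening']); I,D=vision.get_image('wrist'); c=vision.calibration('wrist'); H=np.array(c['hand_eye']); R=cv2.Rodrigues(s['tool_rot'])[0]
v,u=np.mgrid[:400,:640]; d=np.stack([u-c['cx'],v-c['cy']],-1); r=np.linalg.norm(d,axis=-1)+1e-9; th=r/c['fx']
k=np.concatenate([d/r[...,None]*np.tan(th)[...,None],np.ones((400,640,1))],-1)*D[...,None]
T=k@H[:3,:3].T+H[:3,3]; Ii=I.astype(int); W=s['tool_pos']+T@R.T
red=(Ii[...,0]>110)&(Ii[...,1]<60)&(W[...,2]>.12)
n,L,st,cc=cv2.connectedComponentsWithStats(red.astype(np.uint8))
for i in range(1,n):
    if st[i,4]>40:
        p=T[L==i]; w=W[L==i]; print(st[i,4],cc[i].round(0),'tool',np.percentile(p,[2,50,98],axis=0).round(4).tolist(),'topz',w[:,2].max().round(4)); t=p[w[:,2]>.186]; print('  top face',len(t),t.min(0) if len(t) else '',t.max(0) if len(t) else '')
m=(abs(T[...,0])<.013)&(abs(abs(T[...,1])-.032)<.01)&(T[...,2]<.02)&(T[...,2]>-.06); print('tips z',T[m][:,2].max(),T[m][:,1].min(),T[m][:,1].max())
cv2.imwrite('pics/w4.png',I[100:400,120:520,::-1].repeat(1,0))
E
```

```text
17.1 [-0.074 -0.166  1.796 -0.     1.511  1.302] [0.53681499 0.03479402 0.23851335] [3.12647665e+00 3.06889505e-01 1.30531486e-04] 0.05962297805152731
1507 [179. 211.] tool [[-0.0115, -0.1224, 0.0472], [0.003, -0.1087, 0.0631], [0.0135, -0.1023, 0.0992]] topz 0.3888
  top face 475 [-0.01298042 -0.12355161 -0.15025118] [ 0.08128665 -0.00033643  0.05248315]
1536 [317. 213.] tool [[-0.0121, -0.0099, 0.0469], [0.0033, -0.0, 0.0586], [0.0129, 0.0105, 0.0995]] topz 0.3888
  top face 621 [-0.01419658 -0.01058311 -0.15025118] [0.08128665 0.0113685  0.05246795]
1475 [454. 211.] tool [[-0.0122, 0.1005, 0.047], [0.0032, 0.1083, 0.0622], [0.013, 0.1217, 0.0999]] topz 0.3888
  top face 499 [-0.01400528 -0.00033643 -0.15025118] [0.08128665 0.12266164 0.05251574]
tips z -0.011791211879669833 -0.04199764151947783 0.041980353319166684
```

View pics/w4.png

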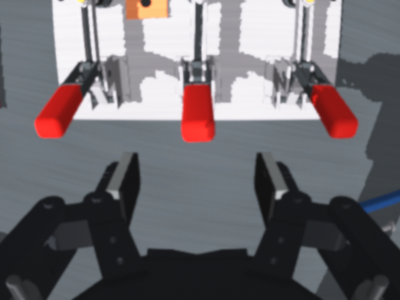

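The wrist depth shows the middle grip centred between the fingers (tool y ≈ 0, x ≈ −2 mm), with its top at z ≈ 0.191. I'll descend and grasp it.

Emit:
jog_arm:
  deltas:
    - [0,0,0,-0.2,0,1,0.7]
    - [0,0,0,0,0,2,0.7]
    - [0,0,0,0,0,2,0.7]
    - [0,0,0,0,0,2,0.7]
    - [0,0,0,0,0,2,0.7]
    - [0,0,0,0,0,1.6,0.7]
    - [0,0,0,0,0,0,0.7]
    - [0,0,0,0,0,0,0.7]

```text
t: 17.82
tool_pos: [0.5337, 0.0346, 0.1309]
tool_rot: [-3.126, -0.307, 0.005]
contact_force: [0.9, -0.1, 0.6]
opening: 0.06
```

Emit:
jog_arm:
  deltas:
    - [0,0,0,0,0,0,0.2]
    - [0,0,0,0,0,0,0.1]
    - [0,0,0,0,0,0,0.1]
    - [0,0,0,0,0,0,0.1]
    - [0,0,0,0,0,0,0.1]
    - [0,0,0,0,0,0,0.1]
    - [0,0,0,0,0,0,0.1]
    - [0,0,0,0,0,0,0.1]
  grip_force: 50

```text
t: 18.48
tool_pos: [0.5355, 0.0344, 0.1343]
tool_rot: [3.126, 0.308, 0.004]
contact_force: [-1.0, -0.6, 4.8]
opening: 0.024
```

```bash
python3 - <<'E'
import numpy as np
N=20; th=.06+np.linspace(0,.97,N+1); ph=np.linspace(0,.45,N+1)
C=np.c_[-2-98.5*np.sin(th),-7+98.5*np.cos(th)]; T=C+29*np.c_[np.sin(ph),-np.cos(ph)]
for i in range(N):
    d=T[i+1]-T[i]; p=ph[i]; print(i,'x %.2f z %.2f cm'%((d@[np.cos(p),np.sin(p)])/10,(d@[np.sin(p),-np.cos(p)])/10),'dphi',round(ph[1],4))
print(T[-1]-T[0])
E
```

```text
0 x -0.41 z 0.04 cm dphi 0.0225
1 x -0.41 z 0.05 cm dphi 0.0225
2 x -0.41 z 0.06 cm dphi 0.0225
3 x -0.41 z 0.08 cm dphi 0.0225
4 x -0.40 z 0.09 cm dphi 0.0225
5 x -0.40 z 0.10 cm dphi 0.0225
6 x -0.40 z 0.11 cm dphi 0.0225
7 x -0.40 z 0.12 cm dphi 0.0225
8 x -0.39 z 0.14 cm dphi 0.0225
9 x -0.39 z 0.15 cm dphi 0.0225
10 x -0.38 z 0.16 cm dphi 0.0225
11 x -0.38 z 0.17 cm dphi 0.0225
12 x -0.38 z 0.18 cm dphi 0.0225
13 x -0.37 z 0.20 cm dphi 0.0225
14 x -0.37 z 0.21 cm dphi 0.0225
15 x -0.36 z 0.22 cm dphi 0.0225
16 x -0.35 z 0.23 cm dphi 0.0225
17 x -0.35 z 0.24 cm dphi 0.0225
18 x -0.34 z 0.25 cm dphi 0.0225
19 x -0.33 z 0.26 cm dphi 0.0225
[-65.92349531 -44.72606292]
```

Gripped at 24 mm opening, which is the grip's width. Now I'll throw the handle, the first half of the arc first.

Emit:
jog_arm:
  deltas:
    - [0,0.0225,0,-0.41,0,0.04,0.1]
    - [0,0.0225,0,-0.41,0,0.05,0.1]
    - [0,0.0225,0,-0.41,0,0.06,0.1]
    - [0,0.0225,0,-0.41,0,0.08,0.1]
    - [0,0.0225,0,-0.4,0,0.09,0.1]
    - [0,0.0225,0,-0.4,0,0.1,0.1]
    - [0,0.0225,0,-0.4,0,0.11,0.1]
    - [0,0.0225,0,-0.4,0,0.12,0.1]
    - [0,0.0225,0,-0.39,0,0.14,0.1]
    - [0,0,0,0,0,0,0.1]
    - [0,0,0,0,0,0,0.1]

```text
t: 19.4
tool_pos: [0.502, 0.0274, 0.1236]
tool_rot: [-3.091, -0.304, -0.323]
contact_force: [4.1, -0.7, 4.6]
opening: 0.0238
```

Emit:
jog_arm:
  deltas:
    - [0,0.0225,0,-0.39,0,0.15,0.1]
    - [0,0.0225,0,-0.38,0,0.16,0.1]
    - [0,0.0225,0,-0.38,0,0.17,0.1]
    - [0,0.0225,0,-0.38,0,0.18,0.1]
    - [0,0.0225,0,-0.37,0,0.2,0.1]
    - [0,0.0225,0,-0.37,0,0.21,0.1]
    - [0,0.0225,0,-0.36,0,0.22,0.1]
    - [0,0.0225,0,-0.35,0,0.23,0.1]
    - [0,0.0225,0,-0.35,0,0.24,0.1]
    - [0,0,0,0,0,0,0.1]
    - [0,0,0,0,0,0,0.1]

```text
t: 20.32
tool_pos: [0.4745, 0.0215, 0.0968]
tool_rot: [-3.027, -0.298, -0.623]
contact_force: [-4.8, -4.2, 8.9]
opening: 0.0233
```

Emit:
jog_arm:
  deltas:
    - [0,0.0225,0,-0.34,0,0.25,0.1]
    - [0,0.0225,0,-0.33,0,0.26,0.1]
    - [0,0,0,0,0,0,0.1]
    - [0,0,0,0,0,0,0.1]
    - [0,0,0,0,0,0,0.1]

```text
t: 20.73
tool_pos: [0.47, 0.0206, 0.0888]
tool_rot: [-3.009, -0.297, -0.687]
contact_force: [-5.9, -6.2, 9.2]
opening: 0.0233
```

```bash
python3 - <<'E'
from h import *
I,D=vision.get_image('scene'); P=cloud('scene',D.astype(float))
yaw=.196; ex=np.array([np.cos(yaw),np.sin(yaw)]); ey=np.array([-ex[1],ex[0]]); d=P[...,:2]-[.5444,.0361]; a=d@ex;b=d@ey; z=P[...,2]
m=(abs(b)<.015)&(a>-.02)&(a<.11)&(z>.078)&(z<.19)
q=np.c_[a[m],z[m]]; print(m.sum(),'a',np.percentile(q[:,0],[2,50,98]),'z',np.percentile(q[:,1],[2,50,98]),np.polyfit(q[:,1],q[:,0],1))
c=I[150:270,265:435]; cv2.imwrite('pics/s3.png',cv2.resize(c,None,fx=4,fy=4,interpolation=cv2.INTER_CUBIC)[...,::-1])
E
```

```text
224 a [-0.01404154  0.01245019  0.05036766] z [0.07954212 0.14456193 0.16562488] [ 0.32022652 -0.02469351]
```

View pics/s3.png

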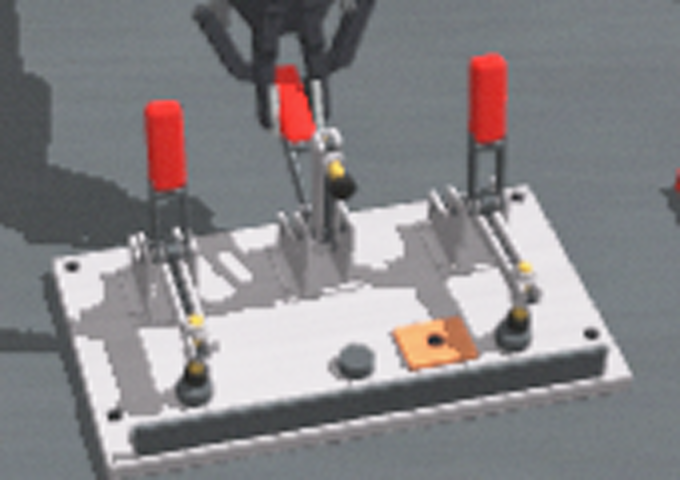

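The crop shows the middle bar standing upright with the handle thrown back, and both outer clamps shut. I'll press about 3 mm further along the arc to make sure it reaches its stop.

Emit:
jog_arm:
  deltas:
    - [0,0,0,-0.13,0,0.08,0.1]
    - [0,0,0,-0.12,0,0.08,0.1]
    - [0,0,0,0,0,0,0.1]
    - [0,0,0,0,0,0,0.1]
    - [0,0,0,0,0,0,0.1]

```text
t: 21.2
tool_pos: [0.4692, 0.0204, 0.0872]
tool_rot: [-3.008, -0.297, -0.689]
contact_force: [-7.2, -5.0, 10.9]
opening: 0.0236
```

Emit:
jog_arm:
  deltas:
    - [0,0,0,0,0,0,0.6]
    - [0,0,0,0,0,0,0.6]
    - [0,0,0,0,0,0,0.6]
    - [0,0,0,0,0,0,0.6]
    - [0,0,0,0,0,0,0.6]
    - [0,0,0,0,0,-1,0.6]
    - [0,0,0,0,0,-2,0.6]
    - [0,0,0,0,0,-3,0.6]
    - [0,0,0,0,0,-3,0.6]
    - [0,0,0,0,0,-3,0.6]
    - [0,0,0,0,0,0,0.6]
    - [0,0,0,0,0,0,0.6]

```text
t: 22.2
tool_pos: [0.4178, 0.0108, 0.1959]
tool_rot: [-3.006, -0.295, -0.695]
contact_force: [0.4, 0.2, -0.2]
opening: 0.0511
```

```bash
python3 - <<'E'
from h import *
s=ctrl.get_obs(); print(s['t'],s['tool_pos'],s['contact_force'],s['opening'])
I,D=vision.get_image('scene'); I2,D2=vision.get_image('side')
yaw=.196; ex=np.array([np.cos(yaw),np.sin(yaw)]); ey=np.array([-ex[1],ex[0]])
for n,D_ in (('scene',D),('side',D2)):
    P=cloud(n,D_.astype(float)); d=P[...,:2]-[.5444,.0361]; a=d@ex;b=d@ey; z=P[...,2]
    m=(abs(b)<.02)&(a>-.02)&(a<.06)&(z>.09)&(z<.18)
    print(n,m.sum())
    for zz in np.arange(.09,.18,.008):
        k=m&(abs(z-zz)<.004)
        if k.sum()>1: print('  z %.3f n %d a min %.4f med %.4f max %.4f'%(zz,k.sum(),a[k].min(),np.median(a[k]),a[k].max()))
    print(' ztop',z[m].max())
c=I[120:270,245:445]; cv2.imwrite('pics/s4.png',cv2.resize(c,None,fx=4,fy=4,interpolation=cv2.INTER_CUBIC)[...,::-1])
E
```

```text
22.2 [0.41778805 0.01080492 0.19592426] [ 0.42360251  0.18602306 -0.19456343] 0.051064149754056216
scene 183
  z 0.090 n 7 a min -0.0174 med 0.0066 max 0.0097
  z 0.098 n 17 a min -0.0019 med 0.0085 max 0.0122
  z 0.106 n 12 a min 0.0041 med 0.0089 max 0.0131
  z 0.114 n 10 a min -0.0026 med 0.0100 max 0.0122
  z 0.122 n 9 a min -0.0001 med 0.0119 max 0.0157
  z 0.130 n 7 a min 0.0031 med 0.0113 max 0.0150
  z 0.138 n 9 a min 0.0022 med 0.0138 max 0.0444
  z 0.146 n 18 a min 0.0030 med 0.0426 max 0.0483
  z 0.154 n 58 a min -0.0019 med 0.0271 max 0.0482
  z 0.162 n 26 a min -0.0070 med 0.0124 max 0.0459
  z 0.170 n 10 a min 0.0038 med 0.0120 max 0.0192
 ztop 0.16895180274372779
side 131
  z 0.090 n 6 a min -0.0188 med -0.0044 max 0.0054
  z 0.098 n 10 a min -0.0179 med 0.0022 max 0.0091
  z 0.106 n 6 a min -0.0031 med 0.0029 max 0.0088
  z 0.114 n 3 a min 0.0015 med 0.0044 max 0.0057
  z 0.122 n 8 a min -0.0017 med 0.0069 max 0.0124
  z 0.130 n 10 a min 0.0001 med 0.0081 max 0.0138
  z 0.138 n 4 a min 0.0047 med 0.0098 max 0.0118
  z 0.146 n 17 a min -0.0032 med 0.0117 max 0.0429
  z 0.154 n 26 a min -0.0068 med 0.0231 max 0.0464
  z 0.162 n 30 a min -0.0070 med 0.0101 max 0.0459
  z 0.170 n 11 a min 0.0046 med 0.0136 max 0.0220
 ztop 0.17045695330780136
```

View pics/s4.png

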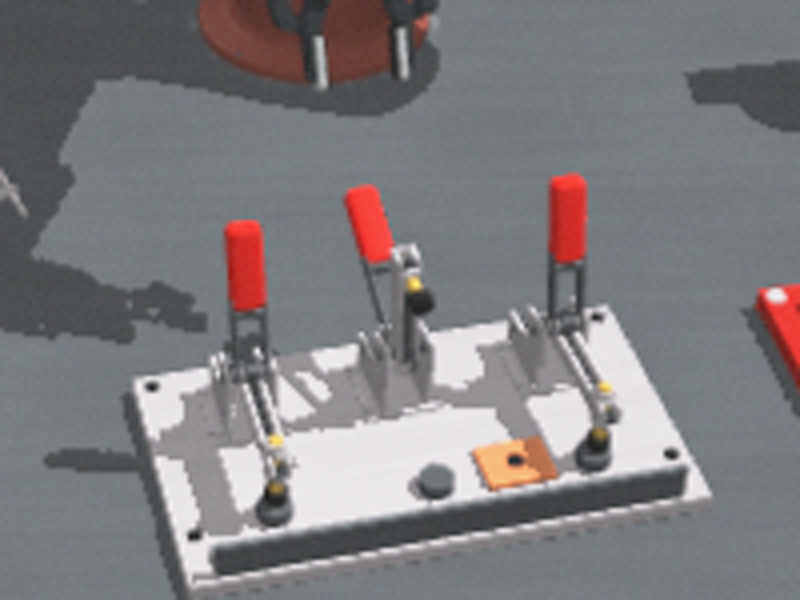

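The bar is up and the sound clamps are shut, but my slope estimates give only about 1.38–1.44 rad, too near the 1.35 limit. I'll measure the grip's place and tilt to see how much throw is left.

```bash
cat > m.py <<'E'
from h import *
yaw=.196; ex=np.array([np.cos(yaw),np.sin(yaw)]); ey=np.array([-ex[1],ex[0]])
for n in ('scene','side'):
    I,D=vision.get_image(n); I=I.astype(int)
    P=cloud(n,D.astype(float)); d=P[...,:2]-[.5444,.0361]; a=d@ex;b=d@ey; z=P[...,2]
    m=(abs(b)<.03)&(a>-.15)&(a<.02)&(z>.07)&(z<.2)&(I[...,0]>110)&(I[...,1]<70)
    q=np.c_[a[m],z[m]]
    if len(q)>8:
        w,V=np.linalg.eigh(np.cov(q.T)); v=V[:,1]*np.sign(V[1,1]); print(n,len(q),'mean',q.mean(0).round(4),'range',np.percentile(q,[2,98],axis=0).round(4).tolist(),'tilt',np.arctan2(-v[0],v[1]).round(3))
    # spindle: red-free points far from bar
    m=(abs(b)<.02)&(a>.022)&(a<.07)&(z>.12)&(z<.18); q=np.c_[a[m],z[m]]; print('  spindle',len(q),q.mean(0).round(4),np.polyfit(q[:,0],q[:,1],1).round(3))
E
python3 m.py
```

```text
scene 100 mean [-0.0816  0.1203] range [[-0.1075, 0.1074], [-0.0569, 0.132]] tilt 1.213
  spindle 56 [0.0375 0.1523] [-0.096  0.156]
  spindle 28 [0.0357 0.1542] [0.137 0.149]
```

The estimates from the spindle height and grip face lean to about 1.45–1.5 rad. A second gentle push to the stop is cheap, so I'll regrasp the grip and press along the arc.

Emit:
jog_arm:
  deltas:
    - [0,0,0,0,0,2,0.6]
    - [0,0,0,0,0,3,0.6]
    - [0,0,0,0,0,3,0.6]
    - [0,0,0,0,0,2,0.6]
    - [0,0,0,0,0,2,0.6]
    - [0,0,0,0,0,0,0.4]
    - [0,0,0,0,0,0,0.1]
    - [0,0,0,0,0,0,0.1]
    - [0,0,0,0,0,0,0.1]
    - [0,0,0,0,0,0,0.1]
    - [0,0,0,0,0,0,0.1]
    - [0,0,0,0,0,0,0.1]

```text
t: 23.4
tool_pos: [0.4676, 0.0203, 0.0847]
tool_rot: [-3.009, -0.296, -0.688]
contact_force: [8.4, -3.9, -11.1]
opening: 0.0234
```

Emit:
jog_arm:
  deltas:
    - [0,0,0,-0.16,0,0.11,0.1]
    - [0,0,0,-0.16,0,0.11,0.1]
    - [0,0,0,0,0,0,0.1]
    - [0,0,0,0,0,0,0.1]
    - [0,0,0,0,0,0,0.1]

```text
t: 23.82
tool_pos: [0.4672, 0.0201, 0.0836]
tool_rot: [-3.008, -0.297, -0.691]
contact_force: [-2.5, -6.0, 2.8]
opening: 0.0233
```

Emit:
jog_arm:
  deltas:
    - [0,0,0,-0.16,0,0.11,0.1]
    - [0,0,0,-0.16,0,0.11,0.1]
    - [0,0,0,0,0,0,0.1]
    - [0,0,0,0,0,0,0.1]
    - [0,0,0,0,0,0,0.1]

```text
t: 24.23
tool_pos: [0.4663, 0.0199, 0.0818]
tool_rot: [-3.007, -0.297, -0.695]
contact_force: [-6.4, -5.8, 8.9]
opening: 0.0233
```

Emit:
jog_arm:
  deltas:
    - [0,0,0,-0.16,0,0.11,0.1]
    - [0,0,0,-0.16,0,0.11,0.1]
    - [0,0,0,0,0,0,0.1]
    - [0,0,0,0,0,0,0.1]
    - [0,0,0,0,0,0,0.1]

```text
t: 24.65
tool_pos: [0.4651, 0.0194, 0.0791]
tool_rot: [-3.006, -0.297, -0.698]
contact_force: [-4.0, -4.2, 8.0]
opening: 0.0232
```

Emit:
jog_arm:
  deltas:
    - [0,0,0,0,0,0,0.6]
    - [0,0,0,0,0,0,0.6]
    - [0,0,0,0,0,0,0.6]
    - [0,0,0,0,0,0,0.6]
    - [0,0,0,0,0,0,0.6]
    - [0,0,0,0,0,-1,0.6]
    - [0,0,0,0,0,-2,0.6]
    - [0,0,0,0,0,-3,0.6]
    - [0,0,0,0,0,-3,0.6]
    - [0,0,0,0,0,-3,0.6]
    - [0,0,0,0,0,0,0.6]
    - [0,0,0,0,0,0,0.6]

```text
t: 25.65
tool_pos: [0.4122, 0.0097, 0.1859]
tool_rot: [-3.006, -0.295, -0.696]
contact_force: [1.1, 0.0, 0.3]
opening: 0.0514
```

```bash
python3 m.py; python3 - <<'E'
from h import *
yaw=.196; ex=np.array([np.cos(yaw),np.sin(yaw)]); ey=np.array([-ex[1],ex[0]])
s=ctrl.get_obs(); print(s['t'],s['contact_force'],s['opening'])
I,D=vision.get_image('scene'); P=cloud('scene',D.astype(float)); d=P[...,:2]-[.5444,.0361]; a=d@ex;b=d@ey; z=P[...,2]
m=(abs(b)<.02)&(a>.003)&(a<.02)&(z>.09)&(z<.142); f=np.polyfit(z[m],a[m],1); print('face slope',f, 'ztop',z[(abs(b)<.02)&(a>-.02)&(a<.03)&(z<.19)].max(),'spindle tip',a[(abs(b)<.02)&(z>.14)&(z<.17)&(a<.08)].max())
for g in((.5218,.1457),(.5659,-.0762)):
    d=P[...,:2]-g; a=d@ex;b=d@ey; m=(a>.03)&(a<.1)&(abs(b)<.02)&(abs(z-.0765)<.006); print('sound bar top z slope',np.polyfit(a[m],z[m],1))
c=I[120:270,245:445]; cv2.imwrite('pics/s5.png',cv2.resize(c,None,fx=4,fy=4,interpolation=cv2.INTER_CUBIC)[...,::-1])
E
```

```text
scene 95 mean [-0.0849  0.1183] range [[-0.1081, 0.1053], [-0.059, 0.1304]] tilt 1.196
  spindle 43 [0.0365 0.1542] [-0.077  0.157]
  spindle 21 [0.0348 0.1562] [0.078 0.153]
25.75 [-0.45641271  0.24314805 -0.43262471] 0.0509598967101124
face slope [-0.02534302  0.01042687] ztop 0.17021198024670695 spindle tip 0.04415274880159375
sound bar top z slope [0.02318566 0.07398181]
sound bar top z slope [0.01671595 0.07558115]
```

View pics/s5.png

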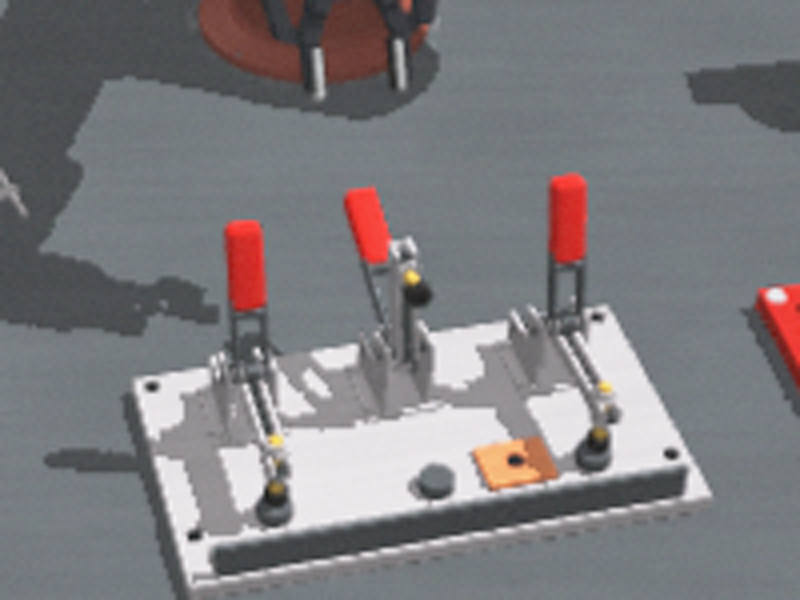

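The picture shows the middle bar upright at (405,295), its handle thrown back, both outer clamps shut and the tab unmoved. The spindle tip came back about 4 mm, putting the bar near 1.5 rad, and the gripper is clear. Handing in.

```bash
python3 -c "
from h import *
print(ctrl.finish_job())"
```

```text
the job is handed in; nothing more can be done
None
```

The worn clamp is the one at the middle station. I rocked its bar to both ends of its play, threw its handle right back, and handed the job in at about 26 s.

- **Finding the play:** the middle bar moved freely for about 8 mm at 2–3 N, with a firm stop at each end. The load on the bar stayed at about 6 N or less. I did not rock the two outer clamps, because the first one I felt was clearly loose.
- **Opening the clamp:** I gripped the red handle and followed its arc back. After the first throw my estimates of the bar angle disagreed (1.38–1.5 rad), too close to the 1.35 limit. I gripped the handle again and pushed it further back.
- **Last checks:** the bar face then measured within about 0.03 rad of vertical, with its tip about 100 mm above the pivot. Both sound bars were level within about 0.02 rad, the tab was where it lay, and the released gripper read no contact force.
- **What disagreed:** the fingertips stood about 11 mm behind the reported TCP at the opening I used, not 22 mm ahead of it. My first feeling pass therefore went over the bar without touching it; I corrected this from the camera depth. My two cameras' spindle slopes also differed in sign (−0.08 and +0.08), so that check was noisy.

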